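# Unbolt the supply crate and open both flaps

## Robot

A 7-joint arm with a two-finger parallel gripper is mounted at the origin on the work surface. World frame = base frame: x ahead of the robot, y to its left, z up, the work surface at z = 0. Lengths are in m, angles in rad, forces in N, time in s.
With the tool pointing down it reaches from about 0.425 to 0.825 m from the base axis. Payload 3.6 kg.
Tool frame: the origin (TCP) lies where the fingers leave the gripper's body, on its centre line; the fingertips stand 73 mm ahead of it and the grasp point (between the pads) lies 54 mm ahead of it; x points along the fingers, y is the direction in which the jaws open and shut, and the axes are right-handed (so a half turn about x gives the same grasp; the last joint's range is limited). The gripper opens to 85 mm and grips with 20 to 120 N. Pads are 22 mm wide; open, the fingers measure 114 mm over their backs; the gripper's body (76 mm by 85 mm) begins 54 mm behind the grasp point. The pads swing forward as they close: fully open they stand 13 mm farther back than shut.
Start: joints at [-1.323, 0.615, -0.013, 1.423, 0.008, 1.103, -0.04], TCP at [0.176, 0.626, 0.304] pointing down, gripper open.
Joint ranges: [-3.12, 3.12], [-0.3, 2.06], [-1.34, 1.32], [0.26, 2.42], [-1.36, 4.5], [0.01, 1.98], [-2.84, 2.84]. Speed limits (rad/s): [2.79, 2.79, 3.14, 3.14, 3.14, 3.14, 3.14].

## Interface

Orientations are given as a unit quaternion [x, y, z, w].
In Python, from station import arm, snapshot, camera_info, ticket gives the robot as it stands. Calls block until the motion is done:
- arm.movep(position, orientation): joint-space move of the TCP to a pose.
- arm.line_to(position, velocity=0.15, ori=None): straight line of the TCP; ori=None keeps the orientation; velocity is the mean speed in m/s.
- arm.move_j(angles): joint-space move.
- arm.move_gripper(opening, effort=None): opening from 0.0 (shut) to 1.0 (fully open); effort is the grip in N (None keeps the last); returns when the fingers have stopped.
- arm.pause(seconds).
- arm.ik(position, orientation): joint angles nearest the present ones, or None.
- snapshot(name): name is "side" or "top"; returns the picture (480x640x3 uint8, blue, green, red); there is no depth.
- camera_info(name): a dict with "fx", "fy", "cx", "cy" (pixels), "R" (3x3) and "t" (3): a world point X has camera coordinates R X + t. Camera axes: x right, y down, z forward; pixel columns grow to the right and rows downward; lengths in m; the calibration is good to about 2 mm. A picture is of the moment at which its call begins. camera_info takes no time and is no camera call.
A pose or a line that the arm cannot do raises arm.MotionError and nothing moves.
- ticket.finish_job(): hands the job in, once; it reports no verdict.
Readings, each from a call of its own:
- arm.read_time(): time.
- arm.read_joint_positions(): joint angles.
- arm.read_dq(): joint speeds.
- arm.read_effort(): joint torques, N m.
- arm.read_tool_pos(): TCP position.
- arm.read_eef_rot(): TCP orientation.
- arm.read_ft_force(): force on the tool from outside, world axes, zero at the start.
- arm.read_wrist_torque(): the same for the moment, N m.
- arm.read_opening(): opening from 0.0 (shut) to 1.0 (fully open).
Only numpy, scipy, OpenCV 4.12 (cv2) and the standard library are available. Lean on these libraries where they do the work, as an engineer would, in place of code of your own. Each camera call takes 0.05 s, during which the arm holds its last target. There are 200 camera calls.

## Task

Open up the plywood supply crate on the workbench so that its contents lie exposed: lift the green sanding block off the flap and set it down flat on the black rubber mat, lift the bolt's handle out of its notch and slide the bolt fully out of its keeper, then swing both top flaps up and right over past upright, so that they stay open by themselves. Do not let the block tip or tumble, and do not push aside or upset the tin, the jar or the bottle standing around the crate.

Things in the scene. Friction and masses are not known exactly. Their poses are not given: they have to be found in the camera images.
- crate: Plywood crate fixed to the bench, 280 mm long (its x), 200 mm wide (its y), walls 110 mm high. Origin: centre of its underside, on the bench; x points away from the robot at yaw 0, y left, z up. Its two top flaps meet at a seam along y = 0 and are hinged at y = +100 and -100 mm, 110.5 mm up. Shut, their upper faces are 120.5 mm above the bench.
- flap_left (a joint): Left (+y) flap, a 280 x 98 x 10 mm board, 0.25 kg with its fittings. Angle in rad: 0 shut, 1.57 upright, 2.0 leaning outward on its stop. Free hinge: let go below about 1.45 it falls shut, well past 1.6 it falls on to the stop and stays open.
- flap_right (a joint): Right (-y) flap, the mirror image of the left one, carrying the bolt; same angles and behaviour.
- left_knob (a point): Centre of the red head of the left flap's pull knob: head 26 mm diameter, 22 mm high, on a 16 mm stem; the head's centre stands 29 mm above the flap's upper face, 72 mm from the hinge line (28 mm from the seam) at crate x = +5 mm. Axes as the crate's when shut; turns with the flap.
- right_knob (a point): The same knob on the right flap, at crate x = +30 mm, 72 mm from its hinge line.
- left_hinge (a point): Point on the left flap's hinge axis (the axis runs along the crate's x), at crate x = 0, y = +100 mm, 110.5 mm above the bench. Its axes turn with the flap.
- right_hinge (a point): Point on the right flap's hinge axis at crate x = 0, y = -100 mm, 110.5 mm above the bench. Its axes turn with the flap.
- bolt (a joint): Slide of the barrel bolt on the right flap, in m: 0 shut (rod 23 mm past the seam), 0.036 fully out. It moves towards the crate's -y; the rod's axis lies along the crate's y at x = -80 mm, 140.5 mm above the bench. Friction about 1.5 N. The notch holds it until the handle has been lifted by about 0.6 rad.
- bolt_handle (a joint): Angle of the bolt's handle about the rod in rad: 0 lies flat in the notch, pointing to the crate's -x; 1.5 stands nearly upright. Stays where it is left.
- bolt_grip (a point): Centre of the yellow grip at the end of the bolt's handle, 38 mm from the rod's axis: 16 mm thick, 20 mm long along the handle. Bolt shut and handle flat: at crate x = -118, y = -45 mm, 140.5 mm above the bench (20 mm above the flap's face). The notch's two steel walls are 13 to 24 mm from the rod's axis and end 2 mm above it.
- block_center (a point): Centre of the sanding block, green with a cork sole, 90 mm (its x) by 50 mm (its y) by 40 mm high, about 0.16 kg; it lies loose on the left flap. z up when flat.
- mat: Black rubber mat fixed to the bench, 150 mm (its x) by 130 mm (its y), 4 mm thick. Origin: centre of its underside. It lies on one side of the crate or the other; the grey parts tray is on the other side.
- tray: Grey fixed parts tray, 150 x 130 x 40 mm, not used. Origin: centre of its underside.
- tin: White and green paint tin standing loose beside the crate, 90 mm diameter, 115 mm high. Origin: centre of its underside. Leave alone.
- jar: Amber screw jar standing loose beside the crate, 76 mm diameter, 95 mm high. Origin: centre of its underside. Leave alone.
- bottle: Yellow glue bottle standing loose between the crate and the robot, 58 mm diameter, 170 mm high. Origin: centre of its underside. Leave alone.
- keeper (a point): Centre of the steel keeper on the left flap that takes the bolt's rod: at crate x = -80, y = +14 mm, 140.5 mm above the bench; 30 mm (x) by 20 mm (y), its top 152.5 mm above the bench. While the rod is in it neither flap can be lifted.
There are look-alikes about, which are no part of the job. What is meant by the part that bears block_center is not blue, red or white, and is the smaller of those in its own colour.

How it is judged:
By the outcome, as a careful person would: the job done as asked, in the order asked, and still so for the second after the job is handed in, with the robot touching nothing.
It also fails if it takes over 72 s, if anything falls off the work surface, if the arm or the gripper's body presses on something with over 40 N, if the wrist force passes 120 N, or if a joint passes its speed limit or range.

## Working session

There is one attempt and no reset: what is moved stays moved. The work goes in short steps, each a Python script; the robot and the scene stay as the last script left them, time stands still between calls to the robot, and variables do not carry over. Pictures are saved under pics/ and viewed, about 8 in all and at most 12, crops included, and the job is handed in when it is done.

```bash
ls; mkdir -p pics; python3 - <<'E'
from station import arm, snapshot, camera_info, ticket
import cv2
for n in("top","side"):
    cv2.imwrite(f"pics/{n}0.png",snapshot(n)); print(camera_info(n))
print(arm.read_time(),arm.read_eef_rot())
E
```

```text
pics
{'fx': 516.4726535371932, 'fy': 516.4726535371932, 'cx': 319.92607509517376, 'cy': 234.9050562885821, 'R': array([[ 0.02491653, -0.99966876, -0.00644448],
       [-0.99366457, -0.02405916, -0.10978103],
       [ 0.10958962,  0.00913901, -0.9939349 ]]), 't': array([-0.0172924 ,  0.64048607,  1.08891438])}
{'fx': 432.98185379108355, 'fy': 432.98185379108355, 'cx': 319.3473950801843, 'cy': 247.7962738617582, 'R': array([[ 0.82026072, -0.57184658,  0.0127999 ],
       [-0.41233037, -0.6066628 , -0.67966456],
       [ 0.39642908,  0.55222436, -0.73341137]]), 't': array([-0.50496222,  0.31176352,  0.75397174])}
0.1 [ 0.09567021  0.70059931 -0.09729648  0.70038647]
```

View pics/top0.png

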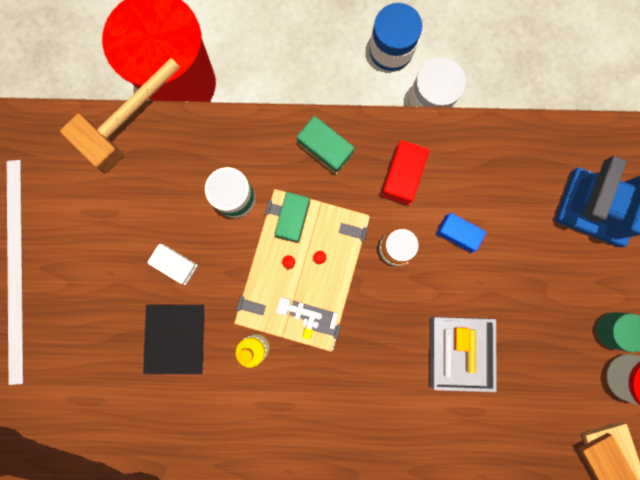

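View pics/side0.png

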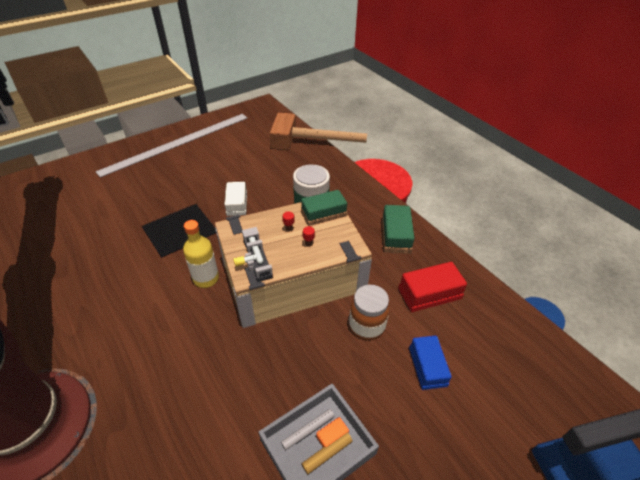

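The top view shows the crate centred near (302,270), with bolt and yellow grip at its near end (308,333), mat at (174,340), tin (229,190), jar (400,247) and bottle (251,351).
Candidates for the block:
- green on the flap (292,218)
- larger green on the bench (325,145)
- red (405,172)
- blue (461,233)
- white (172,263)

I choose the green one on the flap, as it is the smaller of the two greens.

```bash
cat > h.py <<'E'
import numpy as np, cv2
from station import arm, snapshot, camera_info, ticket
from scipy.spatial.transform import Rotation as Ro
def ray(n,uv):
    c=camera_info(n); R=np.array(c["R"]); t=np.array(c["t"])
    uv=np.atleast_2d(np.asarray(uv,float))
    d=np.c_[(uv[:,0]-c["cx"])/c["fx"],(uv[:,1]-c["cy"])/c["fy"],np.ones(len(uv))]@R
    return -R.T@t,d
def plane(n,uv,z):
    o,d=ray(n,uv); return o+d*((z-o[2])/d[:,2])[:,None]
def tri(a,b):
    o1,d1=ray("top",a);o2,d2=ray("side",b);d1=d1[0];d2=d2[0]
    s=np.linalg.lstsq(np.c_[d1,-d2],o2-o1,rcond=None)[0]
    p,q=o1+s[0]*d1,o2+s[1]*d2
    return (p+q)/2,np.linalg.norm(p-q)
def blobs(m,amin=15):
    cs,_=cv2.findContours(m.astype(np.uint8),cv2.RETR_EXTERNAL,cv2.CHAIN_APPROX_NONE)
    return sorted([c[:,0,:] for c in cs if cv2.contourArea(c)>=amin],key=lambda c:-cv2.contourArea(c))
def mask(im,lo,hi): return cv2.inRange(cv2.cvtColor(im,cv2.COLOR_BGR2HSV),lo,hi)
def rect(P):
    (c,s,a)=cv2.minAreaRect(P[:,:2].astype(np.float32)*1000); 
    if s[0]<s[1]: s=s[::-1]; a+=90
    return np.array(c)/1000,s,((a+90)%180)-90
E
python3 - <<'E'
from h import *
np.set_printoptions(precision=4,suppress=True)
T=cv2.imread("pics/top0.png");S=cv2.imread("pics/side0.png")
G=((55,80,30),(90,255,255)); Rd=((0,180,80),(6,255,255)); Y=((22,180,120),(34,255,255))
for nm,r in(("green",G),("red",Rd),("yellow",Y)):
    for n,I in(("top",T),("side",S)):
        print(nm,n,[(c.mean(0).round(1).tolist(),cv2.contourArea(c)) for c in blobs(mask(I,*r)) ][:9])
for c in blobs(mask(T,*G),200)[:4]: print("green rect",c.mean(0),rect(plane("top",c,.16)),rect(plane("top",c,.04)))
m=cv2.inRange(T,(0,0,0),(45,45,45)); 
for c in blobs(m,1500): 
    if 130<c[:,0].mean()<220: print("mat",c.mean(0),rect(plane("top",c,.004)))
# crate
m=mask(T,(14,40,150),(28,170,255)); m[:185]=0;m[355:]=0;m[:,:230]=0;m[:,375:]=0
m=cv2.morphologyEx(m,cv2.MORPH_OPEN,np.ones((3,3)))
c=np.vstack(blobs(m,300)); print("crate",rect(plane("top",c,.1205)), cv2.boxPoints(cv2.minAreaRect(c.astype(np.float32))))
for nm,uv,z in(("tin",(228,189),.115),("jar",(401,246),.095),("bottle",(249,352),.17)): print(nm,plane("top",uv,z))
cv2.imwrite("pics/crop.png",np.hstack([cv2.resize(T[180:365,195:435],None,fx=2.2,fy=2.2,interpolation=2)[:400,:400*2][:, :528], cv2.resize(S[180:330,210:345],None,fx=2,fy=2.667,interpolation=2)[:400]]))
E
```

```text
green top [([325.0, 143.5], 1539.0), ([621.1, 331.3], 1346.5), ([291.9, 216.5], 1054.0), ([242.6, 205.3], 77.5)]
green side [([397.8, 226.2], 1004.0), ([319.3, 203.3], 841.5)]
red top [([162.1, 54.2], 8168.0), ([404.7, 172.6], 1941.5), ([635.5, 382.7], 289.5), ([319.4, 256.9], 108.0), ([288.1, 261.6], 105.0)]
red side [([525.6, 72.0], 35966.0), ([431.7, 285.9], 2317.5), ([386.4, 175.6], 1132.5), ([308.1, 233.4], 119.0), ([288.0, 218.2], 110.0)]
yellow top [([250.1, 351.7], 633.5), ([467.8, 347.9], 431.0), ([307.0, 333.2], 64.0)]
yellow side [([194.4, 238.1], 19.0)]
green rect [324.9921 143.4524] (array([ 0.8089, -0.0081]), (105.80602264404297, 60.769100189208984), 52.080440521240234) (array([ 0.8442, -0.0076]), (118.59870147705078, 68.11631774902344), 52.080657958984375)
green rect [621.1128 331.3233] (array([ 0.4572, -0.5696]), (78.90727996826172, 69.58668518066406), 87.56288146972656) (array([ 0.4499, -0.6371]), (88.44757080078125, 78.00008392333984), 87.56293487548828)
green rect [291.875  216.5234] (array([0.6619, 0.0531]), (89.15637969970703, 48.82509231567383), -13.514823913574219) (array([0.6793, 0.061 ]), (99.93595123291016, 54.728309631347656), -13.514846801757812)
crate (array([0.5631, 0.0313]), (282.1954345703125, 201.3197021484375), -14.374259948730469) [[233.6792 323.6226]
 [272.6604 187.1887]
 [370.5283 215.1509]
 [331.5471 351.5849]]
tin [[0.7217 0.1879 0.115 ]]
jar [[ 0.6152 -0.1691  0.095 ]]
bottle [[0.4026 0.1242 0.17  ]]
```

View pics/crop.png

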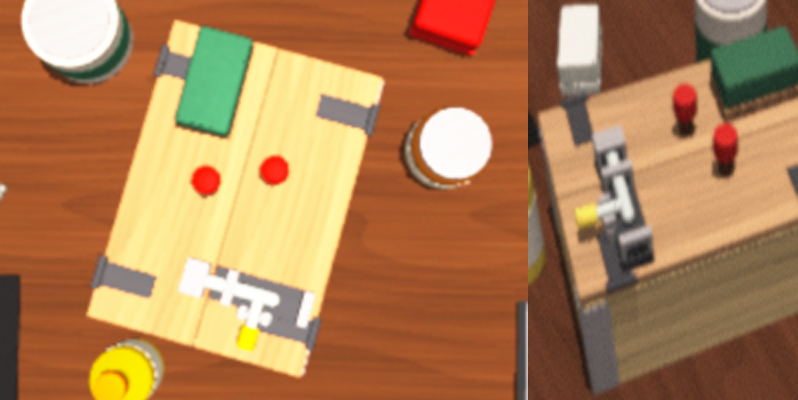

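The crop confirms it: the green block on the flap has an 89×49 mm top, while the other green one is larger. The bolt is shut and the yellow grip lies flat at crop (247,335). Next I refine the crate pose from the knobs and grip, locate the mat, and check that every pose is reachable.

```bash
cat >> h.py <<'E'
YAW=np.radians(-14.4); C0=np.array([.563,.031])
def W(x,y,z,yaw=None):  # crate mm -> world
    yaw=YAW if yaw is None else yaw
    R=np.array([[np.cos(yaw),-np.sin(yaw)],[np.sin(yaw),np.cos(yaw)]])
    return np.r_[C0+R@[x/1000,y/1000],z/1000]
def down(jaw,tilt=0):  # tool down, jaw axis at world angle jaw; tilt about jaw axis
    y=np.array([np.cos(jaw),np.sin(jaw),0]); x=np.array([0,0,-1.])
    x=Ro.from_rotvec(y*tilt).apply(x)
    return Ro.from_matrix(np.c_[x,y,np.cross(x,y)]).as_quat()
def tcp(g,q,d=.054): return np.asarray(g)-d*Ro.from_quat(q).apply([1,0,0])
E
python3 - <<'E'
from h import *
np.set_printoptions(precision=4,suppress=True)
T=cv2.imread("pics/top0.png")
print("kL",tri((288.1,261.6),(288,218.2)),W(5,28,149.5)); print("kR",tri((319.4,256.9),(308.1,233.4)),W(30,-28,149.5))
print("grip top",plane("top",(307,333.2),.1485),W(-118,-45,148.5))
print("bottle",tri((245,354),(191,228)))
m=cv2.inRange(T,(0,0,0),(60,60,60)); m[:280]=0;m[400:]=0;m[:,:120]=0;m[:,230:]=0
for c in blobs(m,500): print("mat",c.mean(0),rect(plane("top",c,.004)))
mat=plane("top",(174,339.5),.004)[0]; print(mat)
j0=np.array(arm.read_joint_positions())
yb=np.radians(-13.5)
def ck(n,g,jaw):
  for k in(0,np.pi):
    q=down(jaw+k); j=arm.ik(tcp(g,q),q); print(n,k>0,None if j is None else np.array(j))
ck("blk",[.662,.053,.145],yb+np.pi/2); ck("mat",[mat[0],mat[1],.03],yb+np.pi/2)
ck("grip",W(-121,-45,146),YAW+np.pi/2); ck("kL",W(5,28,150),YAW); ck("kLo",W(5,150,180),YAW); ck("kR",W(30,-28,150),YAW);ck("kRo",W(30,-150,180),YAW)
E
```

```text
kL (array([0.5742, 0.058 , 0.1495]), np.float64(0.0004631545334483475)) [0.5748 0.0569 0.1495]
kR (array([ 0.5846, -0.0024,  0.149 ]), np.float64(0.0011327042958966136)) [ 0.5851 -0.0036  0.1495]
grip top [[0.4382 0.0174 0.1485]] [0.4375 0.0168 0.1485]
bottle (array([0.3953, 0.1342, 0.1577]), np.float64(0.004168294563636226))
mat [173.5103 339.0988] (array([0.4084, 0.3135]), (144.73770141601562, 126.59439086914062), 1.3646091222763062)
[0.4058 0.3128 0.004 ]
blk False [-0.1384  0.7401  0.0458  1.4971 -0.0393  0.9053  1.2549]
blk True [-0.516   0.8628  0.7808  1.511  -0.6653  1.0474 -1.3763]
mat False [-0.68    0.7401 -0.0295  2.0128  0.0525  0.3895  0.5848]
mat True [-1.0252  0.8045  0.5123  2.0234 -0.7913  0.5196 -1.739 ]
grip False [-0.1534  0.4525  0.0873  2.1425 -0.0731  0.5494  1.307 ]
grip True [-0.5523  0.5305  0.672   2.1537 -0.5602  0.6345 -1.3053]
kL False [-0.4048  0.6519  0.4327  1.7641 -0.3607  0.8049 -0.0485]
kL True [ 0.0832  0.6392 -0.3501  1.7478  0.2878  0.8053  2.4861]
kLo False [-0.5656  0.6854  0.4312  1.5799 -0.3314  0.9495 -0.2771]
kLo True [-0.0979  0.6774 -0.3747  1.5631  0.2848  0.9554  2.3276]
kR False [-0.2972  0.6617  0.4328  1.7425 -0.3613  0.817   0.0541]
kR True [ 0.1751  0.6466 -0.3315  1.7266  0.2731  0.814   2.6072]
kRo False [-0.1948  0.6308  0.6016  1.7653 -0.4459  0.8851  0.354 ]
kRo True [ 0.8131  0.8344 -1.1504  1.7334  0.8338  1.1515  2.2981]
```

```bash
sed -i 's/C0=np.array(\[.563,.031\])/C0=np.array([.563,.032])/' h.py; python3 - <<'E'
from h import *
np.set_printoptions(precision=4,suppress=True)
q=down(np.radians(-13.5+90)); p=tcp([.662,.053,.145],q)
arm.movep(p+[0,0,.09],q); arm.line_to(p,.15); f0=np.array(arm.read_ft_force())
arm.move_gripper(0,35); print("open",arm.read_opening(),f0)
arm.line_to(p+[0,0,.006],.05); print(np.array(arm.read_ft_force())-f0)
arm.line_to(p+[0,0,.10],.15); print("open",arm.read_opening(),arm.read_time())
q2=down(np.radians(1.4+90)); m=np.array([.41,.3135,0]); 
arm.movep([m[0],m[1],.28],q2)
zt=.199-.1205+.004
arm.line_to([m[0],m[1],zt+.012],.15)
f1=np.array(arm.read_ft_force())
z=zt+.012
for i in range(12):
    z-=.0015; arm.line_to([m[0],m[1],z],.03); f=np.array(arm.read_ft_force())-f1
    if f[2]>3: break
print("z",z-zt,f,arm.read_time())
cv2.imwrite("pics/s1.png",snapshot("side")[130:310,80:320].repeat(2,0).repeat(2,1)); print(arm.read_opening())
E
```

```text
open 0.5831226041202022 [0.501  0.3278 0.9177]
[-1.14   -0.1559 -2.7798]
open 0.5762828413095222 4.9667
z -1.3877787807814457e-17 [-1.9281 -0.8805  9.6008] 9.7083
0.5808173232867763
```

View pics/s1.png

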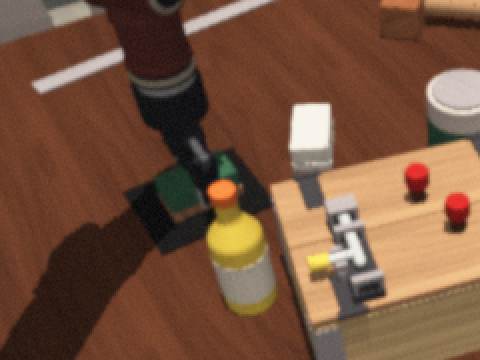

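The block is down flat on the mat, with contact at the expected height. I'll release it and then work the bolt.

```bash
python3 - <<'E'
from h import *
np.set_printoptions(precision=4,suppress=True)
p=np.array(arm.read_tool_pos())
arm.move_gripper(.8); arm.line_to(p+[0,0,.2],.2)
q=down(YAW+np.pi/2); g=lambda a,s=0: tcp(W(-80-38*np.cos(a)-3,-45-s*1000,140.5+38*np.sin(a)+5.5),q)
arm.movep(g(0)+[0,0,.1],q); 
cv2.imwrite("pics/t2.png",cv2.resize(snapshot("top")[280:400,120:340],None,fx=3,fy=3))
arm.move_gripper(.45); arm.line_to(g(0),.12); print("f",np.array(arm.read_ft_force()))
arm.move_gripper(0,30); print("open",arm.read_opening(),np.array(arm.read_ft_force()),arm.read_time())
for a in np.arange(.15,1.25,.15): 
    arm.line_to(g(a),.06); print(round(a,2),np.array(arm.read_ft_force()))
cv2.imwrite("pics/s2.png",cv2.resize(snapshot("side")[150:310,150:350],None,fx=3,fy=3)); print(arm.read_opening(),arm.read_time())
E
```

```text
f [-0.1465  0.6812  0.2631]
open 0.17366851398294839 [-1.0275 -1.6704  2.8284] 14.1417
0.15 [ 1.4159 -3.0813 -3.9927]
0.3 [ 1.5717 -4.9357 -4.8989]
0.45 [-0.7558 -3.9268 -5.1625]
0.6 [-2.7506 -4.6913 -5.9019]
0.75 [-3.7732 -3.7445 -3.6118]
0.9 [-4.044  -3.7823 -2.9087]
1.05 [-5.2668 -3.2104 -0.8187]
1.2 [-6.7027 -2.639   0.0968]
0.16755991679741616 16.1917
```

View pics/s2.png

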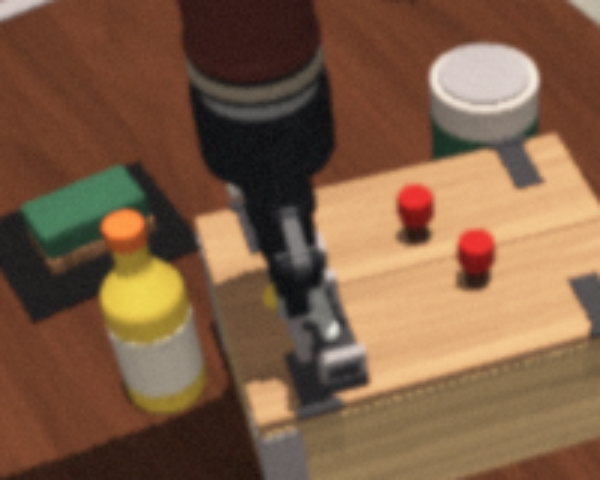

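View pics/t2.png

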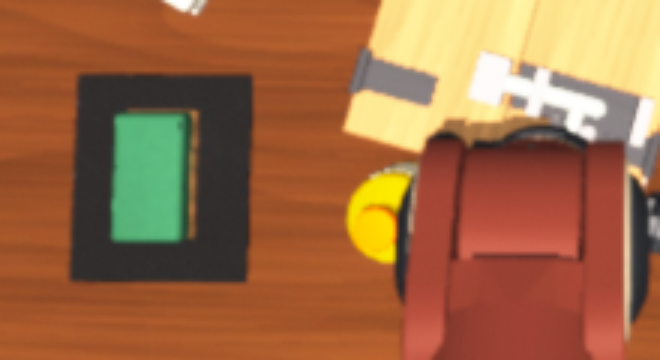

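The block lies flat and wholly on the mat, and the gripper holds the yellow grip with the handle raised. Now I'll slide the bolt.

```bash
python3 - <<'E'
from h import *
np.set_printoptions(precision=4,suppress=True)
p=np.array(arm.read_tool_pos()); d=W(0,-1000,0)-W(0,0,0)
for s in (.006,.012,.018,.024,.030,.034,.036,.037,.038,.039,.040):
    arm.line_to(p+d*s,.05); f=np.array(arm.read_ft_force())@d; print(s,round(f,2))
    if s>.03 and f<-15: break
arm.move_gripper(.45); p=np.array(arm.read_tool_pos())
arm.line_to(p+[0,0,.03],.1); 
q=down(YAW); g=tcp(W(5,28,149.5),q)
arm.movep(g+[0,0,.1],q)
cv2.imwrite("pics/s3.png",cv2.resize(snapshot("side")[190:310,190:390],None,fx=4,fy=4,interpolation=2)); print(arm.read_time())
E
```

```text
0.006 -0.29
0.012 -1.04
0.018 0.4
0.024 0.45
0.03 0.26
0.034 -1.0
0.036 -0.65
0.037 -1.31
0.038 -3.16
0.039 -4.45
0.04 -4.7
21.2417
```

View pics/s3.png

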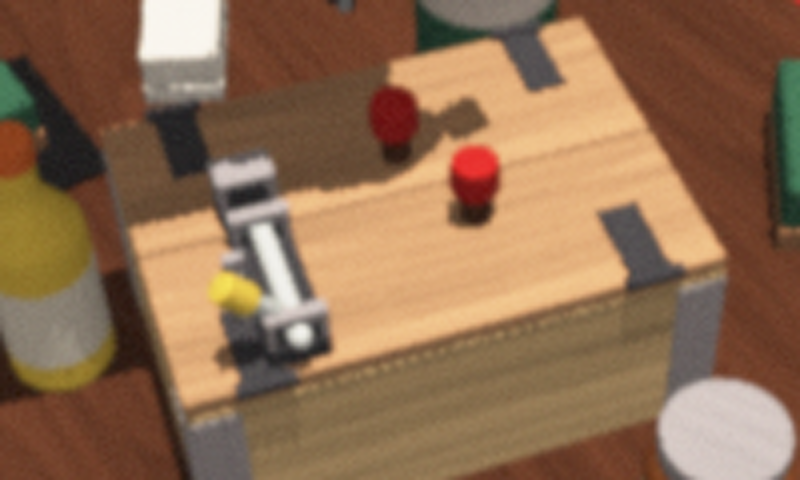

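The bolt is fully out: the keeper at (248,190) is empty, the rod end is at (262,228) and the handle is up. Next the left flap: I pinch the knob with the jaws along the hinge axis and follow the arc.

```bash
cat >> h.py <<'E'
def flap(side,kx,name):  # side +1 left, -1 right
    q=down(YAW); g=lambda a: tcp(W(kx,side*(100-82*np.cos(a+.4964)),110.5+82*np.sin(a+.4964)),q)
    arm.move_gripper(.6); arm.movep(g(0)+[0,0,.08],q); arm.line_to(g(0),.12)
    arm.move_gripper(0,30); print("open",arm.read_opening(),np.array(arm.read_ft_force()),arm.read_time())
    out=W(0,side*1000,0)-W(0,0,0)
    for a in np.r_[np.arange(.15,1.81,.15),1.87,1.94,1.98]:
        arm.line_to(g(a),.07); f=np.array(arm.read_ft_force()); print(round(a,2),f,round(arm.read_opening(),3))
        if np.linalg.norm(f)>18: break
    cv2.imwrite(f"pics/{name}.png",cv2.resize(snapshot("side")[150:330,170:410],None,fx=3,fy=3))
    print("t",arm.read_time()); return a,out
E
python3 - <<'E'
from h import *
np.set_printoptions(precision=2,suppress=True)
print(flap(1,5,"fl"))
E
```

```text
open 0.2942355283329755 [-1.92 -0.07  5.95] 22.9333
0.15 [-0.42 -2.75 -2.13] 0.292
0.3 [-1.17 -2.07 -3.21] 0.293
0.45 [-1.66 -1.57 -1.96] 0.292
0.6 [-2.04 -1.73 -0.2 ] 0.293
0.75 [-3.3  -1.89  0.33] 0.296
0.9 [-2.35 -1.21  0.58] 0.29
1.05 [-2.79 -0.57  0.29] 0.297
1.2 [-4.12 -0.9   2.21] 0.288
1.35 [-4.42 -0.27  3.01] 0.289
1.5 [-4.68  1.57  5.1 ] 0.29
1.65 [-3.36  2.63  5.01] 0.292
1.8 [-3.9   3.59  4.14] 0.289
1.87 [-3.21  4.32  5.55] 0.29
1.94 [-3.76  5.26  5.48] 0.289
1.98 [-4.12  4.51  4.38] 0.289
t 27.6333
(np.float64(1.98), array([0.25, 0.97, 0.  ]))
```

View pics/fl.png

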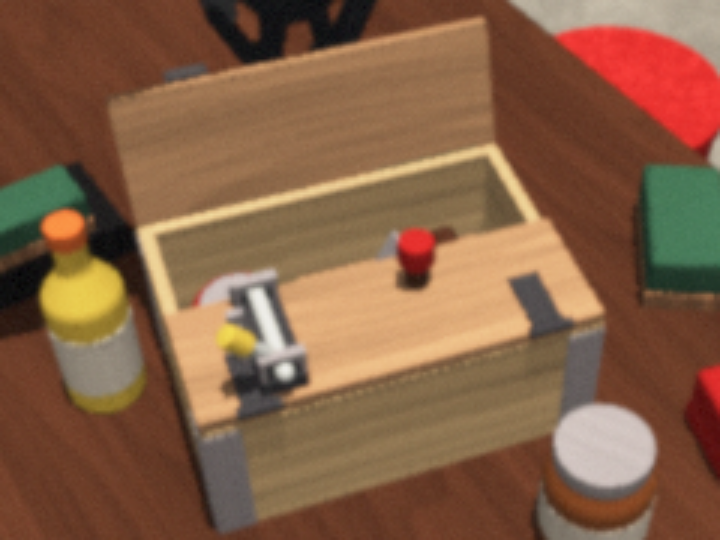

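The left flap is open past upright with the tool still on its knob. I'll release it, back off outward and up, then do the right flap.

```bash
python3 - <<'E'
from h import *
np.set_printoptions(precision=2,suppress=True)
out=W(0,1000,0)-W(0,0,0); q=down(YAW)
def away(out):
    p=np.array(arm.read_tool_pos()); arm.move_gripper(.6); arm.line_to(p+out*.01,.05); arm.line_to(p+out*.01+[0,0,.16],.2)
    print("free",np.array(arm.read_ft_force()))
away(out)
arm.movep(tcp(W(30,-28,300),q),q)
a,out=flap(-1,30,"fr")
if a>1.9: away(out)
cv2.imwrite("pics/s5.png",snapshot("side")); print(arm.read_time())
E
```

```text
free [-0.05 -0.62 -1.6 ]
open 0.2931801075078261 [-1.7   1.2   6.27] 31.9083
0.15 [ 0.82  2.76 -2.31] 0.291
0.3 [ 0.24  2.59 -2.3 ] 0.293
0.45 [ 0.63  3.58 -1.1 ] 0.295
0.6 [-0.14  2.8   0.17] 0.296
0.75 [-0.31  3.77  0.36] 0.292
0.9 [-0.87  3.3   2.02] 0.291
1.05 [-1.11  3.33  3.04] 0.292
1.2 [-2.52  1.36  3.94] 0.291
1.35 [-2.9   1.76  6.03] 0.288
1.5 [-3.62  0.98  5.77] 0.29
1.65 [-4.22 -0.27  5.53] 0.289
1.8 [-4.48 -1.16  5.42] 0.293
1.87 [-4.29 -1.99  5.68] 0.295
1.94 [-4.07 -2.43  5.06] 0.288
1.98 [-3.71 -2.93  4.25] 0.291
t 36.6083
free [ 0.07  0.47 -0.87]
38.3333
```

View pics/s5.png

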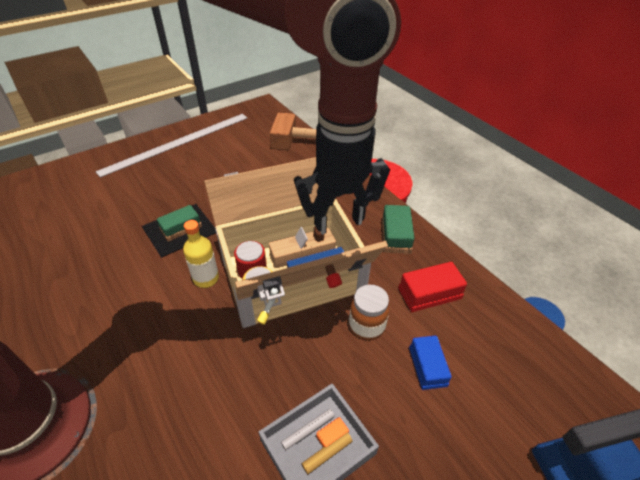

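Both flaps stand open, with the right knob at (333,280) past upright, and the block is on the mat. I'll take one last top view with the arm moved clear to check the tin, jar and bottle.

```bash
python3 - <<'E'
from h import *
p=np.array(arm.read_tool_pos()); arm.line_to(p+[0,0,.05],.2)
j=np.array(arm.read_joint_positions()); j[0]+=.9; arm.move_j(j.tolist()); arm.pause(.5)
cv2.imwrite("pics/t5.png",snapshot("top")); print(arm.read_time(),arm.read_tool_pos())
E
```

```text
41.0667 [ 0.22777599 -0.51884283  0.42345945]
```

View pics/t5.png

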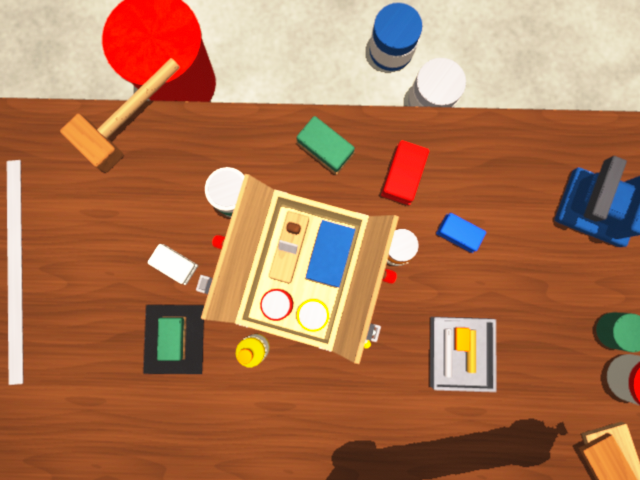

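The crate is open with its contents exposed. The block is on the mat at (170,339), and the tin (226,190), jar (402,246) and bottle (251,351) are where they stood. I'm handing in.

```bash
python3 -c "
from h import *
ticket.finish_job(); print(arm.read_time())"
```

```text
the job is handed in; nothing more can be done
the job is handed in; nothing more can be done
```

The crate is open and the job is handed in, at about 41 s of the 72 s allowed. I set the smaller green block flat on the mat, lifted the bolt's handle to about 1.2 rad and slid the bolt out to its stop. I then swung the left and the right flap over past upright by their knobs.

- **Last pictures:** both flaps stay open with the robot clear, and the block lies flat and wholly on the mat. The tin, jar and bottle look unmoved in the top view, though the flaps partly hide the tin and jar.
- **Forces:** the wrist-force readings I took stayed under about 10 N, well inside the limits.
- **Disagreements:** the first mat mask missed and was redone with a looser threshold. The two estimates of the bottle's position differed by about 1 cm, which was harmless because the arm stayed well clear of it. No other check failed.

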